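Put away the test pens at the microscopy bench

TASK

Shut down the pen charger for the night: first pull the black isolator plug all the way up on its grey power box. Then press the cap of every test pen fully home while the pens still stand in the charging stand, and only after that pull the pens out and lay every one of them flat inside the steel tray. Leave the wash bottle, slide box and steel jar where they are, leave the plug out, and let go of everything.

Things in the scene. Friction and masses are not known exactly. Their poses are not given: they have to be found in the camera images.
- power_box: grey bench power box, 75 x 110 x 50 mm (x, y, z), fixed to the bench; origin at the centre of its underside, z up. The isolator plug stands in the middle of its top, in line with its axes
- isolator (a joint): height of the isolator plug out of its socket, m: 0 plugged in, 0.018 pulled up to the end of its slide. A grip of about 8 N holds it wherever it is, and a light spring adds up to 3 N against the pull; it stays where it is left, and stays attached at the top of its slide
- isolator_grip (a point): point to grip the black isolator plug: on its centre line, 15 mm below its top and 31 mm above the top of the box when plugged in. The plug's grip is 36 mm along the box's x, 24 mm along its y and 45 mm tall; the point rises with it
- stand: grey charging stand, a fixed block 80 x 300 x 60 mm (x, y, z); origin at the centre of its underside, z up. Five square wells, 26.5 mm wide and 45 mm deep (floor 15 mm above the bench), stand in a row along its y at -112, -56, 0, 56 and 112 mm
- tray: loose steel tray, open at the top, outside 260 x 250 x 32 mm (x, y, z), walls and floor 5 mm, 0.6 kg; origin at the centre of its underside, z up. It may be knocked aside, and slides if pushed
- pen1: square white test pen, white cap, black window, 22 x 22 mm and 160 mm long with its cap home (172 mm with the cap up), about 90 g; origin at the centre of its butt (lower end), z along the pen towards the cap, x and y square to its flat sides. It starts upright in a well of the stand, butt on the well floor, flats in line with the stand's. 3 to 5 pens are there
- pen1_neck (a point): point on the pen's centre line 120 mm from the butt, where the cap's lower edge sits when home; fixed to the pen's body
- pen1_cap (a joint): gap under that pen's cap, m: 0 fully home, 0.012 fully up (as it starts, give or take 1.5 mm). The cap, 22 x 22 x 40 mm, same section as the pen, slides along the pen and cannot come off; it is held wherever it is by about 5 N, and must be pushed with more until it stops
- pen2: square white test pen, white cap, black window, 22 x 22 mm and 160 mm long with its cap home (172 mm with the cap up), about 90 g; origin at the centre of its butt (lower end), z along the pen towards the cap, x and y square to its flat sides. It starts upright in a well of the stand, butt on the well floor, flats in line with the stand's. 3 to 5 pens are there
- pen2_neck (a point): point on the pen's centre line 120 mm from the butt, where the cap's lower edge sits when home; fixed to the pen's body
- pen2_cap (a joint): gap under that pen's cap, m: 0 fully home, 0.012 fully up (as it starts, give or take 1.5 mm). The cap, 22 x 22 x 40 mm, same section as the pen, slides along the pen and cannot come off; it is held wherever it is by about 5 N, and must be pushed with more until it stops
- pen3: square white test pen, white cap, black window, 22 x 22 mm and 160 mm long with its cap home (172 mm with the cap up), about 90 g; origin at the centre of its butt (lower end), z along the pen towards the cap, x and y square to its flat sides. It starts upright in a well of the stand, butt on the well floor, flats in line with the stand's. 3 to 5 pens are there
- pen3_neck (a point): point on the pen's centre line 120 mm from the butt, where the cap's lower edge sits when home; fixed to the pen's body
- pen3_cap (a joint): gap under that pen's cap, m: 0 fully home, 0.012 fully up (as it starts, give or take 1.5 mm). The cap, 22 x 22 x 40 mm, same section as the pen, slides along the pen and cannot come off; it is held wherever it is by about 5 N, and must be pushed with more until it stops
- pen4: square white test pen, white cap, black window, 22 x 22 mm and 160 mm long with its cap home (172 mm with the cap up), about 90 g; origin at the centre of its butt (lower end), z along the pen towards the cap, x and y square to its flat sides. It starts upright in a well of the stand, butt on the well floor, flats in line with the stand's. 3 to 5 pens are there
- pen4_neck (a point): point on the pen's centre line 120 mm from the butt, where the cap's lower edge sits when home; fixed to the pen's body
- pen4_cap (a joint): gap under that pen's cap, m: 0 fully home, 0.012 fully up (as it starts, give or take 1.5 mm). The cap, 22 x 22 x 40 mm, same section as the pen, slides along the pen and cannot come off; it is held wherever it is by about 5 N, and must be pushed with more until it stops
- pen5: square white test pen, white cap, black window, 22 x 22 mm and 160 mm long with its cap home (172 mm with the cap up), about 90 g; origin at the centre of its butt (lower end), z along the pen towards the cap, x and y square to its flat sides. It starts upright in a well of the stand, butt on the well floor, flats in line with the stand's. 3 to 5 pens are there
- pen5_neck (a point): point on the pen's centre line 120 mm from the butt, where the cap's lower edge sits when home; fixed to the pen's body
- pen5_cap (a joint): gap under that pen's cap, m: 0 fully home, 0.012 fully up (as it starts, give or take 1.5 mm). The cap, 22 x 22 x 40 mm, same section as the pen, slides along the pen and cannot come off; it is held wherever it is by about 5 N, and must be pushed with more until it stops
- wash_bottle: bystander, to be left alone: white wash bottle with a blue cap, 60 mm across, 160 mm tall; loose; origin at the centre of its underside
- slide_box: bystander, to be left alone: cardboard box of slides, 85 x 180 x 50 mm, with a band round it; loose; origin at the centre of its underside
- steel_jar: bystander, to be left alone: steel jar with a lid, 74 mm across, 110 mm tall; loose; origin at the centre of its underside

How it is judged:
On the way, in this order (a step that is already met when the one before it is completed fails the run):
1. the isolator plug is pulled all the way up (value of joint isolator above 0.015 m), for 0.2 s.
2. every cap is home while the pens all stand upright in the charging stand (value of joint isolator above 0.015 m and value of joint each of pen1_cap, pen2_cap, pen3_cap, pen4_cap, pen5_cap below 0.003 m and angle between each of pen1, pen2, pen3, pen4, pen5's own z axis and vertical below 0.3 rad and z of each of pen1, pen2, pen3, pen4, pen5 in the frame of stand below 0.04 m), for 0.2 s.
3. every pen lies in the tray (x of pen1 in the frame of tray between -0.128 and 0.128 m and y of pen1 in the frame of tray between -0.123 and 0.123 m and z of pen1 in the frame of tray between 0 and 0.06 m and x of pen1_neck in the frame of tray between -0.128 and 0.128 m and y of pen1_neck in the frame of tray between -0.123 and 0.123 m and z of pen1_neck in the frame of tray between 0 and 0.06 m and angle between each of pen1, pen2, pen3, pen4, pen5's own z axis and vertical above 1.2 rad and x of pen2 in the frame of tray between -0.128 and 0.128 m and y of pen2 in the frame of tray between -0.123 and 0.123 m and z of pen2 in the frame of tray between 0 and 0.06 m and x of pen2_neck in the frame of tray between -0.128 and 0.128 m and y of pen2_neck in the frame of tray between -0.123 and 0.123 m and z of pen2_neck in the frame of tray between 0 and 0.06 m and x of pen3 in the frame of tray between -0.128 and 0.128 m and y of pen3 in the frame of tray between -0.123 and 0.123 m and z of pen3 in the frame of tray between 0 and 0.06 m and x of pen3_neck in the frame of tray between -0.128 and 0.128 m and y of pen3_neck in the frame of tray between -0.123 and 0.123 m and z of pen3_neck in the frame of tray between 0 and 0.06 m and x of pen4 in the frame of tray between -0.128 and 0.128 m and y of pen4 in the frame of tray between -0.123 and 0.123 m and z of pen4 in the frame of tray between 0 and 0.06 m and x of pen4_neck in the frame of tray between -0.128 and 0.128 m and y of pen4_neck in the frame of tray between -0.123 and 0.123 m and z of pen4_neck in the frame of tray between 0 and 0.06 m and x of pen5 in the frame of tray between -0.128 and 0.128 m and y of pen5 in the frame of tray between -0.123 and 0.123 m and z of pen5 in the frame of tray between 0 and 0.06 m and x of pen5_neck in the frame of tray between -0.128 and 0.128 m and y of pen5_neck in the frame of tray between -0.123 and 0.123 m and z of pen5_neck in the frame of tray between 0 and 0.06 m), for 0.2 s.
At the end, for the whole second after the job is handed in: The isolator is up (at least 15 of 18 mm), every cap is home (gap under 3 mm), and every pen there is lies within the tray's walls, within 20 degrees of level, butt and neck no more than 60 mm above the tray's underside, at rest and released (all of step 3 and value of joint isolator above 0.015 m and value of joint each of pen1_cap, pen2_cap, pen3_cap, pen4_cap, pen5_cap below 0.003 m and linear speed of each of pen1, pen2, pen3, pen4, pen5 below 0.02 m/s); the robot touches nothing.
It fails at once if a bystander is pushed more than 40 mm or knocked over (distance of any of wash_bottle, slide_box, steel_jar from where it was at the start of the episode above 0.04 m or angle between any of wash_bottle, slide_box, steel_jar's own z axis and vertical above 0.5 rad).
Of pen1, pen2, pen3, pen4, pen5 only 3 to 5 are there at a start; the rules pass over those that are not, and their reading is None.
At some moment in a run one of tray may be knocked a few centimetres aside while the robot is not near it.
Once in a run the grip may slacken for a moment while it holds something.
It also fails if it takes over 210 s, if anything falls off the work surface, if the arm or the gripper's body presses on something with over 40 N, if the wrist force passes 120 N, or if a joint passes its speed limit or range.

ROBOT

A 6-joint arm with a two-finger parallel gripper is mounted at the origin on the work surface. World frame = base frame: x ahead of the robot, y to its left, z up, the work surface at z = 0. Lengths are in m, angles in rad, forces in N, time in s.
With the tool pointing down it reaches from about 0.275 to 0.875 m from the base axis. Payload 12.5 kg.
Tool frame: the origin (TCP) lies midway between the tips of the shut fingers; the grasp point (between the pads) lies 19 mm behind it; z points along the fingers, y is the line along which they close (so a half turn about z gives the same grasp; the last joint's range is limited). The gripper opens to 85 mm and grips with 20 to 120 N. Pads are 22 mm wide; open, the fingers measure 114 mm over their backs; the gripper's body (76 mm by 85 mm) begins 54 mm behind the grasp point. The pads swing forward as they close: fully open they stand 13 mm farther back than shut.
Start: joints at [1.209, 0.351, 1.652, -0, 1.139, -0.085], TCP at [0.15, 0.529, 0.231] pointing down, gripper open.
Joint ranges: [-2.75, 2.75], [-0.79, 2.1], [0.01, 2.65], [-1.57, 4.71], [0.07, 3.14], [-2.87, 2.87]. Speed limits (rad/s): [2.22, 2.22, 2.79, 3.14, 3.14, 3.14].

INTERFACE

Orientations are given as a unit quaternion [w, x, y, z].
In Python, from plant import * gives the robot as it stands.
- The arm moves only by the shell command python3 -m pendant 'ROWS' [FORCE]. ROWS is JSON, a list of rows, each an object with "linear": the shift along the tool's x, y, z in m, a list of three; "twist": the turn, a rotation vector about the tool's x, y, z in rad, a list of three; "hand": the opening, from 0 (shut) to 1 (fully open). A call has exactly 5 rows; each row is the pose to reach, as a shift and turn from the pose commanded when the call began, along the tool's axes at that moment; what a row does not reach only later rows make up. A row lasts 1/10 s, in which the tool goes at most 50 mm and 8.59 degrees, less where a joint would pass 70% of its speed; a pose out of reach is approached as far as the arm can. A call with a gripper value outside its range is refused whole. The fingers move at their own pace and stop on an object; FORCE is the grip in N (left out, the last holds). Time passes only in rows, so rows that repeat a pose let the fingers close, or fill a call up. It gives the time, the measured TCP pose, the force, the opening and the grip force at its end, in the units of the state.
- get_state(): the state, without advancing time (a new reading comes with each control period).
- snapshot(name): name is "scene" or "top" or "wrist"; returns the picture (400x640x3 uint8, blue, green, red); there is no depth.
- calibration(name): a dict with "intrinsics" (3x3 intrinsics, pixels), "D" ([k1, k2, p1, p2, k3] as OpenCV has them; the pictures are not rectified), "world_from_camera" (4x4, takes a point from camera to world coordinates); the wrist camera has in their place "hand_eye" (4x4, takes a point from camera to tool coordinates, whose origin is the TCP and whose axes are the flange's). Camera axes: x right, y up, looking along -z (the intrinsics and any distortion apply to the point x, -y, -z); pixel columns grow to the right and rows downward; lengths in m; the calibration is good to about 2 mm. A picture is of the moment at which its call begins: read the wrist's pose just before it. calibration takes no time and is no camera call.
- finish_job(): hands the job in; it is judged then, once.
The state is a dict: "t": time; "q": joint angles; "qd": joint speeds; "tau": joint torques, N m; "tool_pos": TCP position; "orientation": TCP orientation; "ft_force": force on the tool from outside, world axes, zero at the start; "wrist_torque": the same for the moment, N m; "finger_gap": finger opening in m; "grasp_force": force on a finger pad.
Only numpy, scipy, OpenCV 4.12 (cv2) and the standard library are available. Lean on these libraries where they do the work, as an engineer would, in place of code of your own. Each camera call takes 0.05 s, during which the arm holds its last target. There are 200 camera calls.

## Working session

There is one attempt and no reset: what is moved stays moved. The work goes in short steps, Python scripts to look and compute and a shell command to move; the robot and the scene stay as the last step left them, time stands still between calls to the robot, and variables do not carry over. Pictures are saved under pics/ and viewed, at most 14 in all, crops included, and the job is handed in when it is done.

```bash
mkdir -p pics; ls; python3 - <<'E'
from plant import *
import cv2,numpy as np
np.set_printoptions(precision=4,suppress=True)
s=get_state();print(s)
for n in("scene","top"):
    cv2.imwrite(f"pics/{n}0.png",snapshot(n))
for n in("scene","top","wrist"):
    print(n,calibration(n))
E
```

```text
pics
{'t': 0.0, 'q': array([ 1.2094,  0.3513,  1.6525,  0.    ,  1.1391, -0.0846]), 'qd': array([-0.0015,  0.0004,  0.0003, -0.0005,  0.0004, -0.0001]), 'tau': array([  0.0019, -50.6098, -29.1411,   0.0001,   0.0044,   0.    ]), 'tool_pos': array([0.1502, 0.5287, 0.2307]), 'orientation': array([-0.0001,  0.138 ,  0.9904, -0.0006]), 'ft_force': array([ 0.1154, -0.4618,  0.1107]), 'wrist_torque': array([-0.0034,  0.0013,  0.0427]), 'grasp_force': 0.0, 'finger_gap': 0.08498039319474372}
scene {'intrinsics': array([[406.8176,   0.    , 326.094 ],
       [  0.    , 406.8176, 199.2717],
       [  0.    ,   0.    ,   1.    ]]), 'D': array([-0.0438,  0.    ,  0.    ,  0.    ,  0.    ]), 'world_from_camera': array([[-0.7054, -0.4877,  0.5144,  1.1699],
       [ 0.7088, -0.4935,  0.504 ,  0.5138],
       [ 0.008 ,  0.7201,  0.6938,  0.9293],
       [ 0.    ,  0.    ,  0.    ,  1.    ]])}
top {'intrinsics': array([[409.5623,   0.    , 316.4685],
       [  0.    , 409.5623, 200.0549],
       [  0.    ,   0.    ,   1.    ]]), 'D': array([-0.0278,  0.    ,  0.    ,  0.    ,  0.    ]), 'world_from_camera': array([[-0.0207,  0.9964, -0.0828,  0.4637],
       [-0.9998, -0.0206,  0.0022, -0.0947],
       [ 0.0005,  0.0828,  0.9966,  1.0482],
       [ 0.    ,  0.    ,  0.    ,  1.    ]])}
wrist {'intrinsics': array([[327.831 ,   0.    , 323.1625],
       [  0.    , 327.831 , 200.2453],
       [  0.    ,   0.    ,   1.    ]]), 'D': array([-0.0124,  0.    ,  0.    ,  0.    ,  0.    ]), 'hand_eye': array([[ 0.0005,  0.9644,  0.2643,  0.0675],
       [ 1.    , -0.0004, -0.0005, -0.0014],
       [-0.0004,  0.2643, -0.9644, -0.1415],
       [ 0.    ,  0.    ,  0.    ,  1.    ]])}
```

View pics/top0.png

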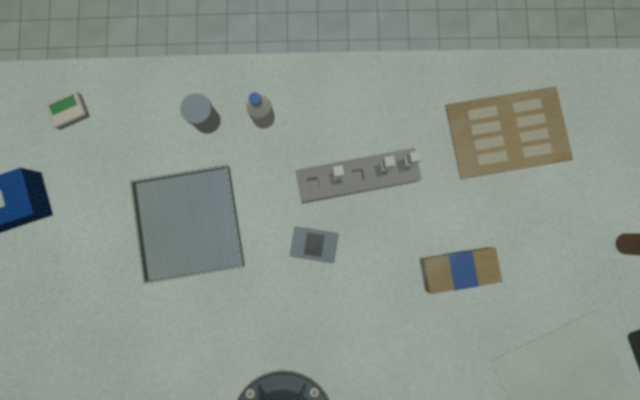

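View pics/scene0.png

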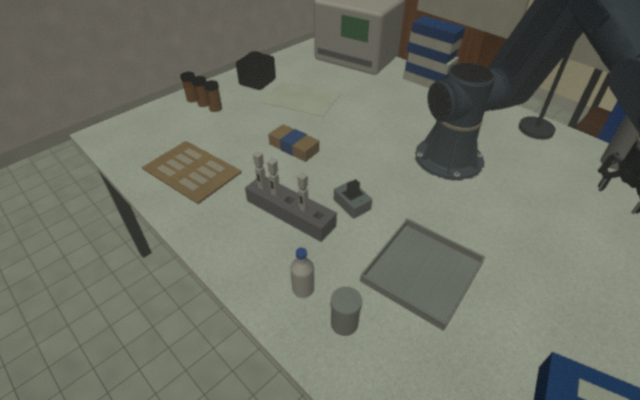

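Top view shows the tray at about (187,225), the stand at about (359,176) with pens at (338,172), (389,161) and (412,156), and the power box at (315,244). The bottle is at (258,105), the jar at (198,110) and the slide box at (461,270). The scene view agrees: there are 3 pens.

```bash
cat > h.py <<'E'
from plant import *
import cv2,numpy as np
from scipy.spatial.transform import Rotation as R
np.set_printoptions(precision=4,suppress=True)
def tool(s=None):
    s=s or get_state(); T=np.eye(4); w,x,y,z=s['orientation']
    T[:3,:3]=R.from_quat([x,y,z,w]).as_matrix(); T[:3,3]=s['tool_pos']; return T
def cam(n,T=None):
    c=calibration(n); W=c['world_from_camera'] if n!='wrist' else T@c['hand_eye']
    return c['intrinsics'],c['D'],W
def shot(n,f):
    T=tool(); im=snapshot(n); cv2.imwrite('pics/'+f,im); np.save('pics/'+f+'.npy',T); return im,T
def ray(n,uv,T=None):
    K,D,W=cam(n,T); p=cv2.undistortPoints(np.array(uv,float).reshape(-1,1,2),K,D)[:,0]
    d=np.c_[p[:,0],-p[:,1],-np.ones(len(p))]@W[:3,:3].T
    return W[:3,3],d/np.linalg.norm(d,axis=1)[:,None]
def onz(n,uv,z,T=None):
    o,d=ray(n,uv,T); return o+d*((z-o[2])/d[:,2])[:,None]
def proj(n,P,T=None):
    K,D,W=cam(n,T); P=(np.atleast_2d(P)-W[:3,3])@W[:3,:3]; P=P*[1,-1,-1]
    return cv2.projectPoints(P,np.zeros(3),np.zeros(3),K,D)[0][:,0]
def tri(obs):  # obs: list of (name,uv,T)
    A=0;b=0
    for n,uv,T in obs:
        o,d=ray(n,uv,T); M=np.eye(3)-np.outer(d[0],d[0]); A=A+M; b=b+M@o
    P=np.linalg.solve(A,b); return P,[np.linalg.norm(proj(n,P,T)[0]-uv) for n,uv,T in obs]
def rel(R0,p0,p1,R1=None):  # shift and rotvec in tool axes
    return R0.T@(np.array(p1)-p0), None if R1 is None else R.from_matrix(R0.T@R1).as_rotvec()
E
python3 - <<'E'
from h import *
print('tray rim',onz('top',[[132,181],[229,167],[244,266],[146,282]],.032))
print('stand',onz('top',[[297,172],[417,150],[421,180],[302,202]],.06))
print('pens',onz('top',[[338,172],[389,161],[412,156]],.187))
print('box',onz('top',[[294,227],[338,233],[334,262],[290,257]],.05)); print('plug',onz('top',[315,244],.096))
print('others',onz('top',[[258,105],[198,110],[461,270]],.05))
E
```

```text
tray rim [[0.6057 0.3656 0.032 ]
 [0.6358 0.1208 0.032 ]
 [0.389  0.0847 0.032 ]
 [0.3543 0.327  0.032 ]]
stand [[ 0.6153 -0.0509  0.06  ]
 [ 0.6638 -0.3458  0.06  ]
 [ 0.5895 -0.3525  0.06  ]
 [ 0.5417 -0.0618  0.06  ]]
pens [[ 0.594  -0.1435  0.187 ]
 [ 0.6154 -0.2528  0.187 ]
 [ 0.6253 -0.3023  0.187 ]]
box [[ 0.4819 -0.0409  0.05  ]
 [ 0.4652 -0.1476  0.05  ]
 [ 0.3955 -0.1362  0.05  ]
 [ 0.4097 -0.03    0.05  ]]
plug [[ 0.4409 -0.0913  0.096 ]]
others [[ 0.7879  0.0442  0.05  ]
 [ 0.7786  0.1945  0.05  ]
 [ 0.3694 -0.4434  0.05  ]]
```

```bash
cat > goal.py <<'E'
import sys; from h import *
# usage: goal.py x y z yaw_deg [tilt_deg]: tool pointing down, x axis at yaw, tilted forward (toward tool x) by tilt
x,y,z,yaw=map(float,sys.argv[1:5]); tilt=float(sys.argv[5]) if len(sys.argv)>5 else 0
T=tool(); G=R.from_euler('z',yaw,degrees=True)*R.from_matrix(np.diag([1.,-1,-1]))*R.from_euler('y',tilt,degrees=True)
l,t=rel(T[:3,:3],T[:3,3],[x,y,z],G.as_matrix())
s=get_state();print('shift',l,'twist',t,'pos',T[:3,3],'q',s['q'],'t',round(s['t'],2))
E
python3 -m pendant '[{"linear":[-0.033,-0.035,-0.01],"twist":[0,0,0.14],"hand":1},{"linear":[-0.066,-0.07,-0.02],"twist":[0,0,0.28],"hand":1},{"linear":[-0.1,-0.105,-0.03],"twist":[0,0,0.42],"hand":1},{"linear":[-0.132,-0.14,-0.04],"twist":[0,0,0.56],"hand":1},{"linear":[-0.165,-0.175,-0.05],"twist":[0,0,0.7],"hand":1}]'
python3 goal.py 0.46 -0.12 0.36 0
```

```text
t: 0.6
tool_pos: [0.2614, 0.3138, 0.2815]
orientation: [0.0, 0.472, 0.882, -0.0]
ft_force: [1.1, -0.4, 1.2]
finger_gap: 0.0855
grasp_force: 0.0
shift [-0.4711 -0.0758 -0.0784] twist [0.     0.0002 2.1596] pos [0.2614 0.3138 0.2815] q [ 0.7622  0.0286  1.9201 -0.0001  1.193   0.1735] t 0.6
```

```bash

python3 -m pendant '[{"linear":[-0.045,-0.007,-0.016],"twist":[0,0,0.14],"hand":1},{"linear":[-0.09,-0.014,-0.032],"twist":[0,0,0.28],"hand":1},{"linear":[-0.135,-0.021,-0.048],"twist":[0,0,0.42],"hand":1},{"linear":[-0.18,-0.028,-0.064],"twist":[0,0,0.56],"hand":1},{"linear":[-0.225,-0.035,-0.078],"twist":[0,0,0.7],"hand":1}]' >/dev/null
python3 goal.py 0.46 -0.12 0.36 0
```

```text
shift [-0.215   0.1264  0.0001] twist [ 0.0003 -0.0006  1.4591] pos [0.3583 0.1078 0.3601] q [ 0.1675 -0.1078  1.858   0.      1.3908  0.2792] t 1.1
```

```bash

python3 -m pendant '[{"linear":[-0.043,0.025,0],"twist":[0,0,0.147],"hand":1},{"linear":[-0.086,0.05,0],"twist":[0,0,0.294],"hand":1},{"linear":[-0.129,0.075,0],"twist":[0,0,0.44],"hand":1},{"linear":[-0.172,0.1,0],"twist":[0,0,0.588],"hand":1},{"linear":[-0.215,0.126,0],"twist":[0,0,0.735],"hand":1}]' >/dev/null
python3 -m pendant '[{"linear":[0,0,0],"twist":[0,0,0.147],"hand":1},{"linear":[0,0,0],"twist":[0,0,0.294],"hand":1},{"linear":[0,0,0],"twist":[0,0,0.44],"hand":1},{"linear":[0,0,0],"twist":[0,0,0.588],"hand":1},{"linear":[0,0,0],"twist":[0,0,0.724],"hand":1}]' >/dev/null
python3 goal.py 0.46 -0.12 0.36 0
python3 -c "
from h import *
shot('wrist','w1.png')"
```

```text
shift [-0.0004  0.0027 -0.001 ] twist [-0.0002  0.0007 -0.0004] pos [ 0.4604 -0.1173  0.359 ] q [-0.3476  0.1026  1.6509 -0.      1.3888  1.2236] t 2.1
```

View pics/w1.png

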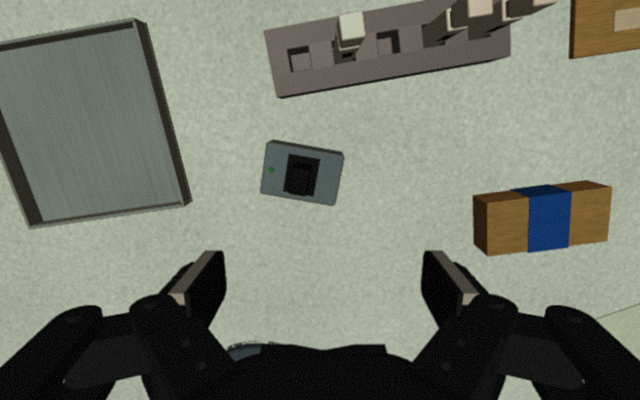

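The wrist view shows the power box top corners at about (268,141), (344,152), (335,205) and (261,193), with the plug at about (301,175). The stand front edge runs from (277,97) to (508,58).

```bash
python3 - <<'E'
from h import *
T=np.load('pics/w1.png.npy')
c=[[268,141],[344,152],[335,205],[261,193]]
P=onz('wrist',c,.05,T);print(P,P.mean(0),[np.linalg.norm(P[i]-P[(i+1)%4]) for i in range(4)])
d=(P[0]+P[3]-P[1]-P[2])/2;print('yaw',np.degrees(np.arctan2(-d[0],d[1])))
t=[[294,227],[338,233],[334,262],[290,257]]
for a,b in zip(c,t):print(tri([('wrist',a,T),('top',b,None)]))
im=cv2.imread('pics/w1.png')[100:240,240:360]
cv2.imwrite('pics/w1c.png',cv2.resize(im,None,fx=5,fy=4.2857*5/4.2857,interpolation=cv2.INTER_CUBIC)[:600])
E
```

```text
[[ 0.4865 -0.0434  0.05  ]
 [ 0.4716 -0.1469  0.05  ]
 [ 0.396  -0.1353  0.05  ]
 [ 0.4137 -0.0303  0.05  ]] [ 0.4419 -0.089   0.05  ] [np.float64(0.10454318835936613), np.float64(0.0764221853239847), np.float64(0.10644804665815774), np.float64(0.07394826710131334)]
yaw -8.874128068802495
(array([ 0.4831, -0.0386,  0.0181]), [np.float64(0.5568583749188742), np.float64(0.3138131446632881)])
(array([ 0.4653, -0.1503, -0.0025]), [np.float64(0.04457628976524462), np.float64(0.026605610330130747)])
(array([ 0.3954, -0.1358,  0.0477]), [np.float64(0.30659332105819104), np.float64(0.18191485046688494)])
(array([ 0.4094, -0.0282,  0.0352]), [np.float64(0.6878033761002689), np.float64(0.4043931042867014)])
```

View pics/w1c.png

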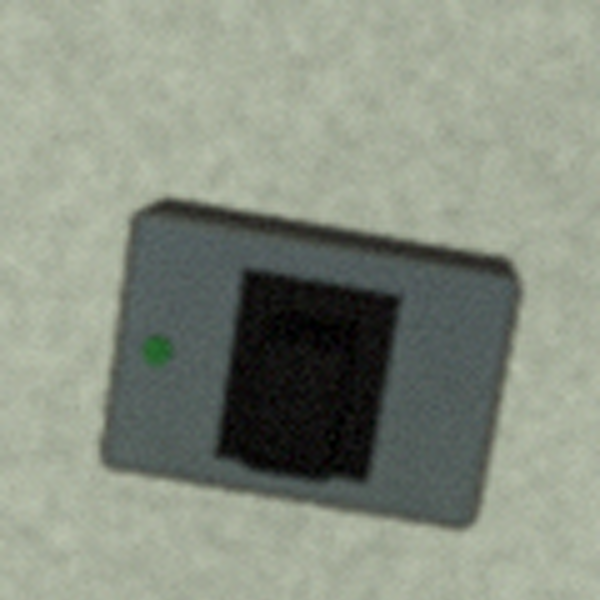

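The crop shows the box top face corners at crop (137,213), (515,282), (467,525) and (105,465), with the plug central.

```bash
python3 - <<'E'
from h import *
T=np.load('pics/w1.png.npy')
c=np.array([[137,213],[515,282],[467,525],[105,465]])/5+[240,100]
P=onz('wrist',c,.05,T);print(P.mean(0),[np.linalg.norm(P[i]-P[(i+1)%4]) for i in range(4)])
d=(P[0]+P[3]-P[1]-P[2])/2;print('yaw',np.degrees(np.arctan2(-d[0],d[1])))
im=cv2.imread('pics/w1.png')
E
python3 goal.py 0.439 -0.089 0.16 -9.5
```

```text
[ 0.4399 -0.0879  0.05  ] [np.float64(0.10480766712720026), np.float64(0.07064269778518963), np.float64(0.10419277263337204), np.float64(0.07167207676932656)]
yaw -10.037212521765316
shift [-0.0215 -0.0281  0.199 ] twist [-0.0001  0.0006  0.1578] pos [ 0.4604 -0.1173  0.359 ] q [-0.3475  0.1025  1.6509 -0.      1.3888  1.2313] t 2.15
```

```bash

python3 -m pendant '[{"linear":[-0.0043,-0.0056,0.032],"twist":[0,0,0.032],"hand":1},{"linear":[-0.0086,-0.0112,0.064],"twist":[0,0,0.064],"hand":1},{"linear":[-0.013,-0.0168,0.096],"twist":[0,0,0.096],"hand":1},{"linear":[-0.0172,-0.0224,0.128],"twist":[0,0,0.128],"hand":1},{"linear":[-0.0215,-0.028,0.159],"twist":[0,0,0.158],"hand":1}]' 
python3 -c "
from h import *
shot('wrist','w2.png')"
```

```text
t: 2.65
tool_pos: [0.4384, -0.0891, 0.199]
orientation: [-0.0, 0.997, -0.075, -0.0]
ft_force: [0.2, -1.2, 0.1]
finger_gap: 0.0853
grasp_force: 0.0
```

View pics/w2.png

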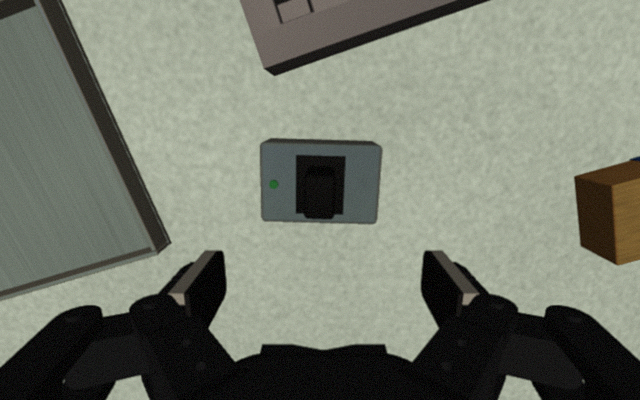

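The wrist view has box top corners at about (262,144), (381,146), (377,223) and (262,220). The plug grip is at columns 305–335 with its top face near row 190, centred between the fingers.

```bash
python3 - <<'E'
from h import *
T=np.load('pics/w1.png.npy');T2=np.load('pics/w2.png.npy')
c=np.array([[137,213],[515,282],[467,525],[105,465]])/5+[240,100]
e=[[262,144],[381,146],[377,223],[262,220]]
Q=np.array([tri([('wrist',a,T),('wrist',b,T2)])[0] for a,b in zip(c,e)]);print(Q,Q.mean(0))
P=onz('wrist',e,.05,T2);print(P.mean(0));d=(P[0]+P[3]-P[1]-P[2])/2;print('yaw',np.degrees(np.arctan2(-d[0],d[1])),np.linalg.norm(d))
E
python3 goal.py 0.439 -0.088 0.07 -9
```

```text
[[ 0.4822 -0.0386  0.0272]
 [ 0.4664 -0.1455  0.0533]
 [ 0.4008 -0.1329  0.0651]
 [ 0.416  -0.0312  0.0566]] [ 0.4413 -0.087   0.0506]
[ 0.4399 -0.0882  0.05  ]
yaw -9.85510710626843 0.10608183062324147
shift [ 0.0042 -0.0003  0.1247] twist [-0.0012  0.0073  0.0049] pos [ 0.4357 -0.0879  0.1947] q [-0.304   0.2098  1.9462  0.0002  0.993   1.4189] t 2.7
```

```bash

python3 -m pendant '[{"linear":[0.001,0,0.035],"twist":[0,0,0],"hand":1},{"linear":[0.001,0,0.07],"twist":[0,0,0],"hand":1},{"linear":[0.001,0,0.105],"twist":[0,0,0],"hand":0.8},{"linear":[0.001,0,0.133],"twist":[0,0,0],"hand":0.5},{"linear":[0.001,0,0.133],"twist":[0,0,0],"hand":0}]' 60
python3 -m pendant '[{"linear":[0,0,0],"twist":[0,0,0],"hand":0},{"linear":[0,0,0],"twist":[0,0,0],"hand":0},{"linear":[0,0,0],"twist":[0,0,0],"hand":0},{"linear":[0,0,0],"twist":[0,0,0],"hand":0},{"linear":[0,0,0],"twist":[0,0,0],"hand":0}]' 60
```

```text
t: 3.2
tool_pos: [0.4385, -0.0893, 0.0653]
orientation: [-0.001, 0.997, -0.075, -0.003]
ft_force: [0.2, -0.5, 1.2]
finger_gap: 0.0442
grasp_force: 0.0
t: 3.7
tool_pos: [0.4403, -0.0871, 0.0688]
orientation: [-0.002, 0.997, -0.077, 0.0]
ft_force: [5.9, 29.7, -5.1]
finger_gap: 0.0229
grasp_force: 59.7
```

```bash

python3 -m pendant '[{"linear":[0,-0.002,-0.004],"twist":[0,0,0],"hand":0},{"linear":[0,-0.002,-0.008],"twist":[0,0,0],"hand":0},{"linear":[0,-0.002,-0.012],"twist":[0,0,0],"hand":0},{"linear":[0,-0.002,-0.016],"twist":[0,0,0],"hand":0},{"linear":[0,-0.002,-0.019],"twist":[0,0,0],"hand":0}]' 60
python3 -m pendant '[{"linear":[0,0,-0.001],"twist":[0,0,0],"hand":0},{"linear":[0,0,-0.002],"twist":[0,0,0],"hand":0},{"linear":[0,0,-0.002],"twist":[0,0,0],"hand":0},{"linear":[0,0,-0.002],"twist":[0,0,0],"hand":0},{"linear":[0,0,-0.002],"twist":[0,0,0],"hand":0}]' 60
```

```text
t: 4.2
tool_pos: [0.4402, -0.0866, 0.0874]
orientation: [-0.001, 0.997, -0.076, 0.0]
ft_force: [14.9, 7.5, -62.2]
finger_gap: 0.0232
grasp_force: 61.5
t: 4.7
tool_pos: [0.4401, -0.0864, 0.0875]
orientation: [-0.001, 0.997, -0.076, -0.0]
ft_force: [15.5, 8.6, -47.6]
finger_gap: 0.023
grasp_force: 63.3
```

```bash

python3 -m pendant '[{"linear":[0,0,0.003],"twist":[0,0,0],"hand":1},{"linear":[0,0,0.003],"twist":[0,0,0],"hand":1},{"linear":[0,0,0.003],"twist":[0,0,0],"hand":1},{"linear":[0,0,0.003],"twist":[0,0,0],"hand":1},{"linear":[0,0,-0.03],"twist":[0,0,0],"hand":1}]' 60
python3 -m pendant '[{"linear":[0,0,-0.05],"twist":[0,0,-0.06],"hand":1},{"linear":[0,0,-0.1],"twist":[0,0,-0.12],"hand":1},{"linear":[0,0,-0.15],"twist":[0,0,-0.18],"hand":0.5},{"linear":[0,0,-0.2],"twist":[0,0,-0.24],"hand":0},{"linear":[0,0,-0.23],"twist":[0,0,-0.3],"hand":0}]' 60
python3 goal.py .52 -.2 .35 9
```

```text
t: 5.2
tool_pos: [0.4386, -0.0873, 0.1168]
orientation: [-0.001, 0.997, -0.076, -0.002]
ft_force: [-0.0, 0.5, 0.4]
finger_gap: 0.0854
grasp_force: 0.0
t: 5.7
tool_pos: [0.4404, -0.0877, 0.3529]
orientation: [0.001, 0.997, 0.075, 0.002]
ft_force: [0.6, 0.1, -1.4]
finger_gap: 0.044
grasp_force: 0.0
shift [0.0619 0.1229 0.0034] twist [ 0.0024 -0.0047 -0.0067] pos [ 0.4404 -0.0877  0.3529] q [-0.3004  0.0502  1.7224 -0.0001  1.3637  1.12  ] t 5.7
```

```bash

python3 -m pendant '[{"linear":[0.015,0.03,0],"twist":[0,0,0],"hand":0},{"linear":[0.03,0.06,0],"twist":[0,0,0],"hand":0},{"linear":[0.045,0.09,0],"twist":[0,0,0],"hand":0},{"linear":[0.062,0.123,0],"twist":[0,0,0],"hand":0},{"linear":[0.062,0.123,0],"twist":[0,0,0],"hand":0}]' 60
python3 -c "
from h import *
shot('wrist','w3.png')"
```

```text
t: 6.2
tool_pos: [0.5207, -0.2029, 0.3479]
orientation: [0.0, 0.997, 0.073, -0.0]
ft_force: [-0.8, 0.7, -0.3]
finger_gap: -0.0
grasp_force: 0.0
```

View pics/w3.png

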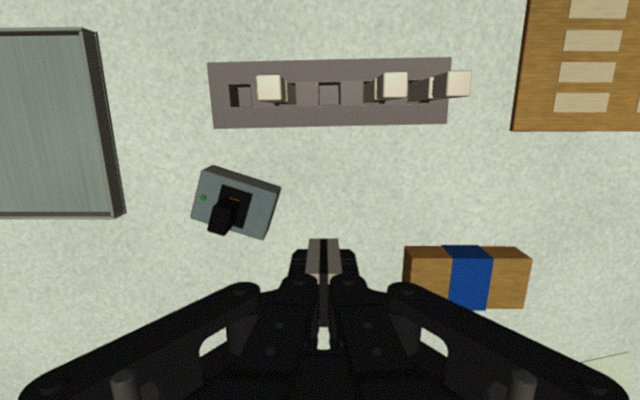

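The wrist view shows the plug raised, with its orange pins visible. Pen cap tops are at about (269,88), (395,85) and (459,84). The stand top corners are about (208,63), (450,57), (448,124) and (214,128).

```bash
python3 - <<'E'
from h import *
T=np.load('pics/w3.png.npy')
c=[[208,63],[450,57],[448,124],[214,128]]
P=onz('wrist',c,.06,T);C=P.mean(0);print(P,C,[np.linalg.norm(P[i]-P[(i+1)%4]) for i in range(4)])
d=(P[0]+P[3]-P[1]-P[2])/2;yaw=np.arctan2(-d[0],d[1]);print('yaw',np.degrees(yaw))
Rz=R.from_euler('z',yaw).as_matrix()
for y in(.112,.056,0,-.056,-.112):print(y,C+Rz@[0,y,0])
t=[[338,171],[389,161],[412,156]]; w=[[269,88],[395,85],[459,84]]
print(onz('wrist',w,.187,T))
for a,b in zip(w,t):print(tri([('wrist',a,T),('top',b,None)]))
# blob refine of cap tops in top view
im=cv2.imread('pics/top0.png');g=im[145:195,290:425].min(2)
n,l,st,ce=cv2.connectedComponentsWithStats((g>165).astype(np.uint8));print(st[1:],ce[1:]+[290,145])
im=cv2.imread('pics/w3.png');g=im[60:110,200:480].min(2)
for th in(150,170,185):
  n,l,st,ce=cv2.connectedComponentsWithStats((g>th).astype(np.uint8));print(th,[(s,c) for s,c in zip(st[1:],ce[1:]+[200,60]) if s[4]>100])
E
```

```text
[[ 0.6213 -0.0468  0.06  ]
 [ 0.6712 -0.338   0.06  ]
 [ 0.5931 -0.3548  0.06  ]
 [ 0.5444 -0.0589  0.06  ]] [ 0.6075 -0.1997  0.06  ] [np.float64(0.2953814061275006), np.float64(0.0798729893033249), np.float64(0.2998690844676478), np.float64(0.07784353306127595)]
yaw 9.53711194647838
0.112 [ 0.5889 -0.0892  0.06  ]
0.056 [ 0.5982 -0.1444  0.06  ]
0 [ 0.6075 -0.1997  0.06  ]
-0.056 [ 0.6168 -0.2549  0.06  ]
-0.112 [ 0.626  -0.3101  0.06  ]
[[ 0.5978 -0.1446  0.187 ]
 [ 0.6164 -0.2533  0.187 ]
 [ 0.6255 -0.3086  0.187 ]]
(array([ 0.5976, -0.1437,  0.1803]), [np.float64(0.6116548334527032), np.float64(0.24043736768652715)])
(array([ 0.6175, -0.2552,  0.1758]), [np.float64(0.38350584699353724), np.float64(0.16031277566894528)])
(array([ 0.6193, -0.2937,  0.2251]), [np.float64(1.8283007507478741), np.float64(0.6198799535307565)])
[] []
150 [(array([  0,   0,  73,  50, 530], dtype=int32), array([209.217 ,  82.2962])), (array([ 247,    0,   33,   50, 1489], dtype=int32), array([464.2492,  84.5561])), (array([184,  12,  23,  25, 553], dtype=int32), array([394.9946,  84.0524])), (array([ 57,  15,  24,  24, 537], dtype=int32), array([268.3333,  86.5345]))]
170 [(array([  0,   0,  13,  50, 412], dtype=int32), array([203.8786,  86.8058])), (array([249,   0,  31,  50, 884], dtype=int32), array([467.6946,  86.0713])), (array([185,  13,  22,  23, 489], dtype=int32), array([395.18  ,  83.9121])), (array([248,  12,  23,  23, 449], dtype=int32), array([458.441 ,  82.4098])), (array([ 57,  15,  23,  24, 493], dtype=int32), array([268.3976,  86.8377]))]
185 [(array([185,  13,  21,  20, 213], dtype=int32), array([392.7183,  79.7371])), (array([ 58,  16,  21,  20, 230], dtype=int32), array([269.6478,  82.2348]))]
```

```bash
python3 goal.py .598 -.1445 .21 9.5
```

```text
shift [ 0.0857 -0.0448  0.138 ] twist [-0.0003  0.0006 -0.0195] pos [ 0.5198 -0.2013  0.348 ] q [-0.453   0.2728  1.47   -0.0001  1.3994  0.9715] t 6.25
```

```bash

python3 -m pendant '[{"linear":[0.022,-0.011,0.025],"twist":[0,0,0],"hand":0},{"linear":[0.043,-0.022,0.05],"twist":[0,0,0],"hand":0},{"linear":[0.064,-0.034,0.08],"twist":[0,0,0],"hand":0},{"linear":[0.085,-0.045,0.11],"twist":[0,0,0],"hand":0},{"linear":[0.085,-0.045,0.138],"twist":[0,0,0],"hand":0}]' 60
python3 -m pendant '[{"linear":[0,0,0.005],"twist":[0,0,0],"hand":0},{"linear":[0,0,0.01],"twist":[0,0,0],"hand":0},{"linear":[0,0,0.015],"twist":[0,0,0],"hand":0},{"linear":[0,0,0.02],"twist":[0,0,0],"hand":0},{"linear":[0,0,0.022],"twist":[0,0,0],"hand":0}]' 60
python3 goal.py .598 -.1445 .175 9.5
```

```text
t: 6.75
tool_pos: [0.5979, -0.1407, 0.2095]
orientation: [-0.0, 0.997, 0.075, 0.0]
ft_force: [-0.3, -0.5, 0.9]
finger_gap: 0.0003
grasp_force: 0.0
t: 7.25
tool_pos: [0.597, -0.1433, 0.1887]
orientation: [0.0, 0.997, 0.074, 0.0]
ft_force: [-0.4, 0.5, 0.9]
finger_gap: 0.0004
grasp_force: 0.0
shift [0.0008 0.0013 0.0137] twist [ 0.0004 -0.0007 -0.0183] pos [ 0.597  -0.1433  0.1887] q [-0.3114  0.5094  1.5206 -0.      1.1108  1.1119] t 7.25
```

```bash

python3 -m pendant '[{"linear":[0,0.001,0.003],"twist":[0,0,0],"hand":0},{"linear":[0,0.001,0.006],"twist":[0,0,0],"hand":0},{"linear":[0,0.001,0.009],"twist":[0,0,0],"hand":0},{"linear":[0,0.001,0.011],"twist":[0,0,0],"hand":0},{"linear":[0,0.001,0.012],"twist":[0,0,0],"hand":0}]' 60
python3 -m pendant '[{"linear":[0,0,0.001],"twist":[0,0,0],"hand":0},{"linear":[0,0,0.0015],"twist":[0,0,0],"hand":0},{"linear":[0,0,0.002],"twist":[0,0,0],"hand":0},{"linear":[0,0,0.0025],"twist":[0,0,0],"hand":0},{"linear":[0,0,0.003],"twist":[0,0,0],"hand":0}]' 60
```

```text
t: 7.75
tool_pos: [0.5973, -0.1441, 0.1763]
orientation: [0.0, 0.997, 0.074, 0.0]
ft_force: [0.2, 0.4, 4.9]
finger_gap: 0.0003
grasp_force: 2.5
t: 8.25
tool_pos: [0.5981, -0.1444, 0.1749]
orientation: [0.001, 0.997, 0.074, 0.001]
ft_force: [-1.4, -0.1, 17.8]
finger_gap: -0.0001
grasp_force: 8.8
```

```bash

python3 -m pendant '[{"linear":[0,0,-0.04],"twist":[0,0,0],"hand":0},{"linear":[0.001,0.03,-0.04],"twist":[0,0,0],"hand":0},{"linear":[0.002,0.07,-0.04],"twist":[0,0,0],"hand":0},{"linear":[0.002,0.11,-0.04],"twist":[0,0,0],"hand":0},{"linear":[0.002,0.11,-0.015],"twist":[0,0,0],"hand":0}]' 60
python3 goal.py .6167 -.254 .176 9.5
```

```text
t: 8.75
tool_pos: [0.6165, -0.2573, 0.1901]
orientation: [0.002, 0.997, 0.072, 0.002]
ft_force: [0.3, 0.7, -0.5]
finger_gap: 0.0001
grasp_force: 0.0
shift [ 0.0007 -0.0033  0.0141] twist [ 0.0038 -0.004  -0.0212] pos [ 0.6165 -0.2573  0.1901] q [-0.4648  0.6024  1.3613 -0.0008  1.1725  0.9617] t 8.75
```

```bash

python3 -m pendant '[{"linear":[0,0,0],"twist":[0,0,0],"hand":0},{"linear":[0,0,0.003],"twist":[0,0,0],"hand":0},{"linear":[0,0,0.007],"twist":[0,0,0],"hand":0},{"linear":[0,0,0.01],"twist":[0,0,0],"hand":0},{"linear":[0,0,0.012],"twist":[0,0,0],"hand":0}]' 60
python3 -m pendant '[{"linear":[0,0,0.001],"twist":[0,0,0],"hand":0},{"linear":[0,0,0.002],"twist":[0,0,0],"hand":0},{"linear":[0,0,0.003],"twist":[0,0,0],"hand":0},{"linear":[0,0,0.0035],"twist":[0,0,0],"hand":0},{"linear":[0,0,0.004],"twist":[0,0,0],"hand":0}]' 60
```

```text
t: 9.25
tool_pos: [0.6158, -0.2524, 0.1771]
orientation: [0.0, 0.997, 0.074, 0.001]
ft_force: [0.1, -0.7, 5.0]
finger_gap: -0.0003
grasp_force: 2.5
t: 9.75
tool_pos: [0.6166, -0.2532, 0.175]
orientation: [0.001, 0.997, 0.074, 0.002]
ft_force: [-1.4, 0.3, 20.5]
finger_gap: 0.0
grasp_force: 10.2
```

Home. Next is pen C at (.626,-.309): Δ(.0095,-.0555) → tool (.001,.056).

```bash

python3 -m pendant '[{"linear":[0,0,-0.035],"twist":[0,0,0],"hand":0},{"linear":[0.001,0.028,-0.035],"twist":[0,0,0],"hand":0},{"linear":[0.001,0.056,-0.035],"twist":[0,0,0],"hand":0},{"linear":[0.001,0.056,-0.035],"twist":[0,0,0],"hand":0},{"linear":[0.001,0.056,-0.015],"twist":[0,0,0],"hand":0}]' 60
python3 -m pendant '[{"linear":[0,0,0.003],"twist":[0,0,0],"hand":0},{"linear":[0,0,0.006],"twist":[0,0,0],"hand":0},{"linear":[0,0,0.009],"twist":[0,0,0],"hand":0},{"linear":[0,0,0.012],"twist":[0,0,0],"hand":0},{"linear":[0,0,0.013],"twist":[0,0,0],"hand":0}]' 60
python3 -m pendant '[{"linear":[0,0,0.0005],"twist":[0,0,0],"hand":0},{"linear":[0,0,0.001],"twist":[0,0,0],"hand":0},{"linear":[0,0,0.0015],"twist":[0,0,0],"hand":0},{"linear":[0,0,0.002],"twist":[0,0,0],"hand":0},{"linear":[0,0,0.0025],"twist":[0,0,0],"hand":0}]' 60
```

```text
t: 10.25
tool_pos: [0.6253, -0.3087, 0.1888]
orientation: [0.001, 0.997, 0.073, 0.001]
ft_force: [0.5, -0.0, -0.5]
finger_gap: -0.0003
grasp_force: 0.0
t: 10.75
tool_pos: [0.6249, -0.3077, 0.1752]
orientation: [0.0, 0.997, 0.074, 0.0]
ft_force: [-0.1, -0.8, 4.9]
finger_gap: 0.0
grasp_force: 2.5
t: 11.25
tool_pos: [0.6258, -0.3084, 0.175]
orientation: [0.001, 0.997, 0.074, 0.002]
ft_force: [-1.6, -0.2, 18.4]
finger_gap: 0.0
grasp_force: 9.3
```

```bash

python3 -m pendant '[{"linear":[0,0,-0.04],"twist":[0,0,0],"hand":0.2},{"linear":[0,0,-0.08],"twist":[0,0,0],"hand":0.4},{"linear":[-0.03,0,-0.08],"twist":[0,0.14,0],"hand":0.45},{"linear":[-0.06,0,-0.08],"twist":[0,0.28,0],"hand":0.45},{"linear":[-0.09,0,-0.08],"twist":[0,0.42,0],"hand":0.45}]' 60
python3 goal.py .587 -.3155 .172 9.5 40
```

```text
t: 11.75
tool_pos: [0.5347, -0.3209, 0.2527]
orientation: [-0.014, 0.975, 0.072, 0.211]
ft_force: [1.1, -1.4, 0.4]
finger_gap: 0.0385
grasp_force: 0.0
shift [0.0145 0.0021 0.0952] twist [ 0.0124  0.2725 -0.0142] pos [ 0.5347 -0.3209  0.2527] q [-0.7534  0.3405  1.6723  0.4243  0.8979  0.4411] t 11.75
```

```bash

python3 -m pendant '[{"linear":[0.004,0,0.02],"twist":[0.003,0.07,-0.003],"hand":0.45},{"linear":[0.008,0.001,0.04],"twist":[0.006,0.14,-0.007],"hand":0.45},{"linear":[0.011,0.001,0.06],"twist":[0.009,0.21,-0.01],"hand":0.45},{"linear":[0.0145,0.002,0.08],"twist":[0.012,0.272,-0.014],"hand":0.45},{"linear":[0.0145,0.002,0.095],"twist":[0.012,0.272,-0.014],"hand":0.45}]' 60
python3 goal.py .638 -.307 .1105 9.5 40; python3 -c "
from h import *
shot('scene','s1.png'); shot('wrist','w4.png')
a=cv2.imread('pics/s1.png')[100:280,180:420];b=cv2.imread('pics/w4.png')
cv2.imwrite('pics/c4.png',np.hstack([cv2.resize(a,(400,300)),cv2.resize(b,(400,300))]))"; python3 goal.py .638 -.307 .1105 9.5 40
```

```text
t: 12.25
tool_pos: [0.5868, -0.315, 0.1691]
orientation: [-0.03, 0.938, 0.077, 0.338]
ft_force: [0.3, -0.1, 0.1]
finger_gap: 0.0381
grasp_force: 0.0
shift [0.0026 0.0009 0.0782] twist [-0.0036  0.0067 -0.0035] pos [ 0.5868 -0.315   0.1691] q [-0.7713  0.4982  1.7741  0.9792  0.6708 -0.0982] t 12.25
shift [0.0025 0.0013 0.0779] twist [-0.0048  0.0093 -0.0029] pos [ 0.5871 -0.3146  0.1691] q [-0.7699  0.4985  1.7722  0.9734  0.6717 -0.0923] t 12.35
```

View pics/c4.png

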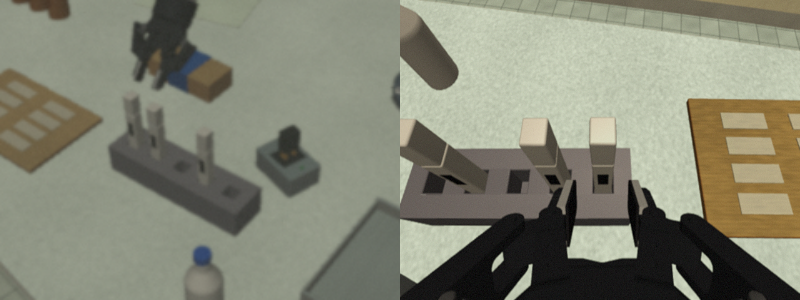

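The fingers straddle the end pen, with pen B clear to the left.

```bash

python3 -m pendant '[{"linear":[0.001,0.001,0.02],"twist":[0,0,0],"hand":0.45},{"linear":[0.002,0.001,0.04],"twist":[0,0,0],"hand":0.45},{"linear":[0.002,0.001,0.06],"twist":[0,0,0],"hand":0.45},{"linear":[0.0025,0.001,0.076],"twist":[0,0,0],"hand":0.45},{"linear":[0.0025,0.001,0.076],"twist":[0,0,0],"hand":0}]' 50
python3 -m pendant '[{"linear":[0,0,0],"twist":[0,0,0],"hand":0},{"linear":[0,0,0],"twist":[0,0,0],"hand":0},{"linear":[0,0,0],"twist":[0,0,0],"hand":0},{"linear":[0,0,0],"twist":[0,0,0],"hand":0},{"linear":[0,0,0],"twist":[0,0,0],"hand":0}]' 50
python3 goal.py .638 -.307 .21 9.5 40
```

```text
t: 12.85
tool_pos: [0.6378, -0.3071, 0.1133]
orientation: [-0.03, 0.938, 0.078, 0.337]
ft_force: [-0.1, 0.6, -0.5]
finger_gap: 0.025
grasp_force: 0.0
t: 13.35
tool_pos: [0.637, -0.3081, 0.1143]
orientation: [-0.029, 0.938, 0.077, 0.338]
ft_force: [0.4, -0.1, -1.5]
finger_gap: 0.0214
grasp_force: 53.1
shift [ 0.0619 -0.0012 -0.0729] twist [-0.0019  0.006  -0.0017] pos [ 0.637  -0.3081  0.1143] q [-0.7015  0.635   1.7014  1.0655  0.5915 -0.1482] t 13.35
```

```bash

python3 -m pendant '[{"linear":[0.013,0,-0.015],"twist":[0,0,0],"hand":0},{"linear":[0.039,0,-0.046],"twist":[0,0,0],"hand":0},{"linear":[0.068,0,-0.082],"twist":[0,0,0],"hand":0},{"linear":[0.1,0,-0.119],"twist":[0,0,0],"hand":0},{"linear":[0.126,0,-0.153],"twist":[0,0,0],"hand":0}]' 50
python3 -c "
from h import *
shot('wrist','w5.png'); b=cv2.imread('pics/w5.png');a,_=shot('top','t5.png')
cv2.imwrite('pics/c5.png',np.hstack([cv2.resize(a,(400,300)),cv2.resize(b,(400,300))]))"; python3 goal.py .45 -.1 .32 9.5 0
```

```text
t: 13.85
tool_pos: [0.6365, -0.3086, 0.315]
orientation: [-0.029, 0.937, 0.077, 0.338]
ft_force: [-0.2, 0.5, -1.6]
finger_gap: 0.0214
grasp_force: 53.1
shift [-0.1146 -0.2378 -0.098 ] twist [ 0.0051 -0.6992  0.0015] pos [ 0.6379 -0.3098  0.32  ] q [-0.7028  0.3763  1.5465  0.7052  0.8538  0.3239] t 13.95
```

View pics/c5.png

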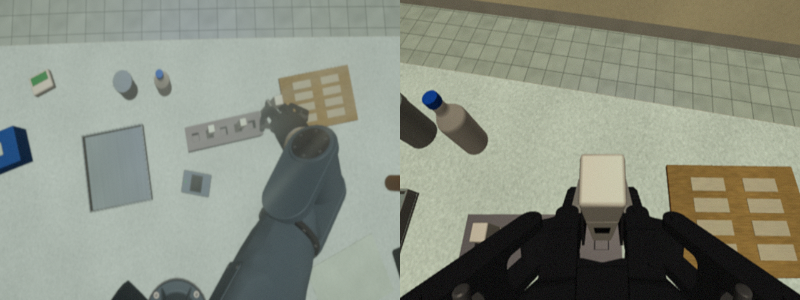

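```bash

python3 -m pendant '[{"linear":[-0.02,-0.04,-0.016],"twist":[0,-0.12,0],"hand":0},{"linear":[-0.04,-0.08,-0.033],"twist":[0,-0.24,0],"hand":0},{"linear":[-0.06,-0.12,-0.05],"twist":[0,-0.36,0],"hand":0},{"linear":[-0.08,-0.16,-0.066],"twist":[0,-0.48,0],"hand":0},{"linear":[-0.1,-0.2,-0.083],"twist":[0,-0.6,0],"hand":0}]' 50
python3 goal.py .4745 .1 .25 7.5 -20
```

```text
t: 14.45
tool_pos: [0.4737, -0.1318, 0.3129]
orientation: [-0.004, 0.996, 0.082, 0.043]
ft_force: [0.5, 0.9, -1.0]
finger_gap: 0.0216
grasp_force: 53.1
shift [ 0.0333 -0.2284  0.0665] twist [ 0.0028 -0.4364  0.0346] pos [ 0.4737 -0.1318  0.3129] q [-0.3919  0.1262  1.7374  0.051   1.2052  0.9972] t 14.45
```

```bash

python3 -m pendant '[{"linear":[0.006,-0.045,0.008],"twist":[0,-0.087,0.007],"hand":0},{"linear":[0.012,-0.09,0.016],"twist":[0,-0.174,0.014],"hand":0},{"linear":[0.019,-0.135,0.028],"twist":[0,-0.26,0.021],"hand":0},{"linear":[0.026,-0.18,0.045],"twist":[0,-0.35,0.028],"hand":0},{"linear":[0.033,-0.228,0.066],"twist":[0,-0.436,0.035],"hand":0}]' 50
python3 goal.py .4745 .296 .1 7.5 -40
```

```text
t: 14.95
tool_pos: [0.4759, 0.098, 0.2515]
orientation: [0.012, 0.983, 0.065, -0.172]
ft_force: [1.1, -0.0, -1.2]
finger_gap: 0.0212
grasp_force: 53.2
shift [ 0.0745 -0.1967  0.1337] twist [ 0.0023 -0.3516 -0.0003] pos [0.4759 0.098  0.2515] q [ 0.112   0.3928  1.5787 -0.0087  1.5165  1.5534] t 14.95
```

```bash

python3 -m pendant '[{"linear":[0.015,-0.039,0.02],"twist":[0,-0.07,0],"hand":0},{"linear":[0.03,-0.078,0.045],"twist":[0,-0.14,0],"hand":0},{"linear":[0.045,-0.117,0.07],"twist":[0,-0.21,0],"hand":0},{"linear":[0.06,-0.157,0.1],"twist":[0,-0.28,0],"hand":0},{"linear":[0.0745,-0.197,0.133],"twist":[0,-0.352,0],"hand":0}]' 50 | head -2
python3 -c "
from h import *
a,_=shot('scene','s6.png');b,_=shot('top','t6.png')
cv2.imwrite('pics/c6.png',np.vstack([a[130:370,300:620],b[100:340,60:380]]).repeat(1,0))
cv2.imwrite('pics/c6.png',np.hstack([cv2.resize(a[150:350,330:530],(400,400)),cv2.resize(b[100:300,100:300],(400,400))]))"; python3 goal.py .4745 .296 .0255 7.5 -40
```

```text
t: 15.45
tool_pos: [0.4753, 0.2916, 0.1037]
shift [ 0.0491 -0.0037  0.0523] twist [0.0052 0.0121 0.0006] pos [0.4719 0.2922 0.0972] q [0.392  0.8689 1.2858 0.1649 1.6797 1.788 ] t 15.55
```

View pics/c6.png

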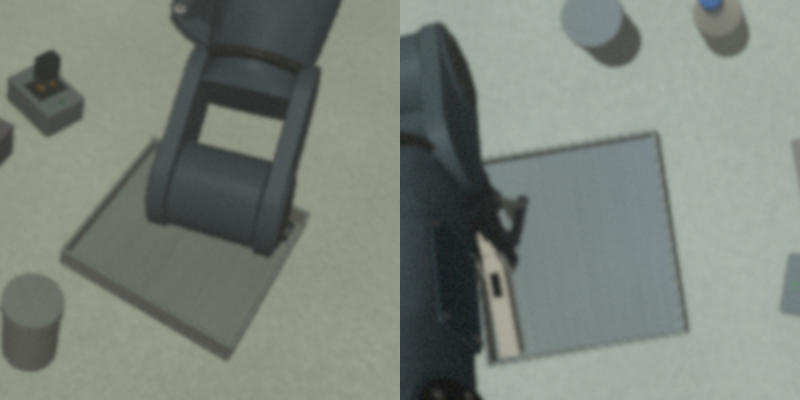

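```bash
python3 -c "
from h import *
P=onz('top',[[153.5,278.5]],.09);print(P)
C=np.array([.496,.2245]);r=R.from_euler('z',7.5,degrees=True).as_matrix()[:2,:2]
print(r.T@(P[0,:2]-C)); T=tool(); g=T[:3,3]-.019*T[:3,2]; print(r.T@(g[:2]-C),g)
"
```

```text
[[0.3683 0.2854 0.09  ]]
[-0.1187  0.0771]
[-0.0027  0.0703] [0.4842 0.2939 0.1116]
```

```bash
python3 goal.py .5045 .296 .0255 7.5 -40
```

```text
shift [0.0716 0.0003 0.0329] twist [0.0052 0.0121 0.0006] pos [0.4719 0.2922 0.0972] q [0.392  0.8689 1.2858 0.1649 1.6797 1.788 ] t 15.55
```

```bash

python3 -m pendant '[{"linear":[0.023,0,-0.019],"twist":[0,0,0],"hand":0},{"linear":[0.036,0,-0.005],"twist":[0,0,0],"hand":0},{"linear":[0.048,0,0.008],"twist":[0,0,0],"hand":0},{"linear":[0.06,0,0.02],"twist":[0,0,0],"hand":0},{"linear":[0.066,0,0.027],"twist":[0,0,0],"hand":0}]' 50
python3 goal.py .5045 .296 .0255 7.5 -40
```

```text
t: 16.05
tool_pos: [0.5078, 0.2937, 0.0404]
orientation: [0.023, 0.938, 0.061, -0.341]
ft_force: [-0.1, -0.0, -0.4]
finger_gap: 0.0215
grasp_force: 53.1
shift [ 0.0073 -0.0028  0.0133] twist [ 0.0019  0.0002 -0.001 ] pos [0.5078 0.2937 0.0404] q [0.3751 0.9922 1.1819 0.1547 1.6505 1.7728] t 16.05
```

```bash

python3 -m pendant '[{"linear":[0.002,0,0.002],"twist":[0,0,0],"hand":0},{"linear":[0.004,0,0.005],"twist":[0,0,0],"hand":0},{"linear":[0.006,0,0.008],"twist":[0,0,0],"hand":0},{"linear":[0.008,0,0.0105],"twist":[0,0,0],"hand":0},{"linear":[0.008,0,0.0105],"twist":[0,0,0],"hand":0}]' 50
python3 -m pendant '[{"linear":[0,0,0],"twist":[0,0,0],"hand":0.3},{"linear":[0,0,0],"twist":[0,0,0],"hand":0.45},{"linear":[0,0,0],"twist":[0,0,0],"hand":0.45},{"linear":[0,0,0],"twist":[0,0,0],"hand":0.45},{"linear":[0,0,-0.03],"twist":[0,0,0],"hand":0.45}]' 50

```

```text
t: 16.55
tool_pos: [0.508, 0.2941, 0.029]
orientation: [0.023, 0.938, 0.062, -0.34]
ft_force: [0.4, 0.1, -0.9]
finger_gap: 0.0213
grasp_force: 53.1
t: 17.05
tool_pos: [0.5248, 0.2962, 0.0502]
orientation: [0.024, 0.937, 0.062, -0.343]
ft_force: [0.6, 0.6, -0.4]
finger_gap: 0.0384
grasp_force: 0.0
```

```bash

python3 -m pendant '[{"linear":[0,0,-0.045],"twist":[0,0,0],"hand":0.45},{"linear":[0,0,-0.09],"twist":[0,0,0],"hand":0.45},{"linear":[-0.03,0,-0.12],"twist":[0,0.12,0],"hand":0.45},{"linear":[-0.06,0.02,-0.15],"twist":[0,0.24,0],"hand":0.45},{"linear":[-0.09,0.05,-0.17],"twist":[0,0.36,0],"hand":0.45}]' 50 | head -2
python3 goal.py .48 .0 .3 9 10
```

```text
t: 17.55
tool_pos: [0.5739, 0.253, 0.2421]
shift [-0.1385  0.2384 -0.0136] twist [-0.0007  0.5039 -0.0242] pos [0.5739 0.253  0.2421] q [0.3165 0.6533 1.18   0.058  1.6326 1.7485] t 17.55
```

Go there while taking a top picture to confirm the pen is lying in the tray.

```bash

python3 -m pendant '[{"linear":[-0.022,0.04,-0.002],"twist":[0,0.1,-0.005],"hand":0.45},{"linear":[-0.044,0.08,-0.005],"twist":[0,0.2,-0.01],"hand":0.45},{"linear":[-0.067,0.12,-0.007],"twist":[0,0.3,-0.015],"hand":0.45},{"linear":[-0.09,0.16,-0.009],"twist":[0,0.4,-0.02],"hand":0.45},{"linear":[-0.115,0.2,-0.011],"twist":[0,0.504,-0.024],"hand":0.45}]' 50 | head -2
python3 goal.py .54 -.22 .27 9.5 40
python3 -c "
from h import *
a,_=shot('top','t7.png'); cv2.imwrite('pics/c7.png',cv2.resize(a[140:300,100:440],(680,320)))"
```

```text
t: 18.05
tool_pos: [0.4946, 0.0393, 0.2898]
shift [0.0011 0.2632 0.0205] twist [ 0.0053  0.525  -0.0088] pos [0.4946 0.0393 0.2898] q [-0.0313  0.1088  1.8222  0.036   1.0406  1.3682] t 18.05
```

View pics/c7.png

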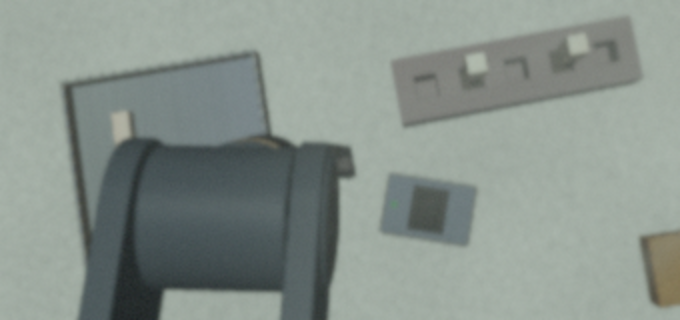

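Pen 1 is in the tray at crop (121,125). The two others still stand at crop (476,63) and (578,43).

```bash

python3 -m pendant '[{"linear":[0,0.048,0.004],"twist":[0,0.1,0],"hand":0.45},{"linear":[0,0.096,0.008],"twist":[0,0.2,0],"hand":0.45},{"linear":[0,0.144,0.012],"twist":[0,0.31,0],"hand":0.45},{"linear":[0,0.192,0.016],"twist":[0,0.42,0],"hand":0.45},{"linear":[0.001,0.24,0.02],"twist":[0,0.525,0],"hand":0.45}]' 50 | head -2
python3 goal.py .578 -.2605 .172 9.5 40
```

```text
t: 18.6
tool_pos: [0.5309, -0.1567, 0.272]
shift [-0.035   0.111   0.0972] twist [-0.0053  0.0605 -0.0087] pos [ 0.5309 -0.1567  0.272 ] q [-0.5673  0.1222  1.9817  0.7092  0.6663  0.3581] t 18.6
```

```bash

python3 -m pendant '[{"linear":[0,0.035,0],"twist":[0,0.02,0],"hand":0.45},{"linear":[0,0.07,0],"twist":[0,0.04,0],"hand":0.45},{"linear":[0,0.111,0],"twist":[-0.005,0.06,-0.008],"hand":0.45},{"linear":[-0.017,0.111,0.045],"twist":[-0.005,0.06,-0.008],"hand":0.45},{"linear":[-0.033,0.111,0.085],"twist":[-0.005,0.06,-0.008],"hand":0.45}]' 50 | head -2
python3 goal.py .6289 -.252 .1105 9.5 40
```

```text
t: 19.1
tool_pos: [0.5726, -0.2606, 0.1814]
shift [-0.0016  0.0008  0.0909] twist [-0.0003  0.0039 -0.001 ] pos [ 0.5726 -0.2606  0.1814] q [-0.7123  0.4107  1.8841  1.0159  0.6181 -0.096 ] t 19.1
```

```bash

python3 -m pendant '[{"linear":[0,0.001,0.024],"twist":[0,0,0],"hand":0.45},{"linear":[-0.001,0.001,0.048],"twist":[0,0,0],"hand":0.45},{"linear":[-0.001,0.001,0.07],"twist":[0,0,0],"hand":0.45},{"linear":[-0.001,0.001,0.089],"twist":[0,0,0],"hand":0.45},{"linear":[-0.001,0.001,0.089],"twist":[0,0,0],"hand":0}]' 50 | head -4
python3 -m pendant '[{"linear":[0,0,0],"twist":[0,0,0],"hand":0},{"linear":[0,0,0],"twist":[0,0,0],"hand":0},{"linear":[0,0,0],"twist":[0,0,0],"hand":0},{"linear":[0,0,0],"twist":[0,0,0],"hand":0},{"linear":[0,0,0],"twist":[0,0,0],"hand":0}]' 50

```

```text
t: 19.6
tool_pos: [0.628, -0.2496, 0.1112]
orientation: [-0.031, 0.937, 0.078, 0.338]
ft_force: [-0.3, -0.1, 0.1]
t: 20.1
tool_pos: [0.6277, -0.2507, 0.1134]
orientation: [-0.029, 0.937, 0.078, 0.339]
ft_force: [-0.7, -0.2, -0.6]
finger_gap: 0.0211
grasp_force: 53.2
```

Lift, then carry.

```bash

python3 -m pendant '[{"linear":[0.013,0,-0.015],"twist":[0,0,0],"hand":0},{"linear":[0.039,0,-0.046],"twist":[0,0,0],"hand":0},{"linear":[0.068,0,-0.082],"twist":[0,0,0],"hand":0},{"linear":[0.1,0,-0.119],"twist":[0,0,0],"hand":0},{"linear":[0.126,0,-0.153],"twist":[0,0,0],"hand":0}]' 50
python3 -m pendant '[{"linear":[-0.02,-0.04,-0.016],"twist":[0,-0.12,0],"hand":0},{"linear":[-0.04,-0.08,-0.033],"twist":[0,-0.24,0],"hand":0},{"linear":[-0.06,-0.12,-0.05],"twist":[0,-0.36,0],"hand":0},{"linear":[-0.08,-0.16,-0.066],"twist":[0,-0.48,0],"hand":0},{"linear":[-0.1,-0.2,-0.083],"twist":[0,-0.6,0],"hand":0}]' 50
python3 goal.py .48 .1 .26 7.5 -20
python3 -c "
from h import *
a,_=shot('top','t8.png'); cv2.imwrite('pics/c8.png',cv2.resize(a[140:300,100:440],(680,320)))"
```

```text
t: 20.6
tool_pos: [0.6268, -0.2512, 0.314]
orientation: [-0.029, 0.937, 0.078, 0.339]
ft_force: [0.1, 0.1, -0.7]
finger_gap: 0.0211
grasp_force: 53.2
t: 21.1
tool_pos: [0.4639, -0.0748, 0.3125]
orientation: [-0.004, 0.996, 0.083, 0.045]
ft_force: [0.9, 0.5, -2.0]
finger_gap: 0.0208
grasp_force: 53.1
shift [ 0.0399 -0.1697  0.0564] twist [ 0.004  -0.4387  0.0354] pos [ 0.4639 -0.0748  0.3125] q [-0.2814  0.0798  1.7907  0.0423  1.1907  1.1091] t 21.1
```

View pics/c8.png

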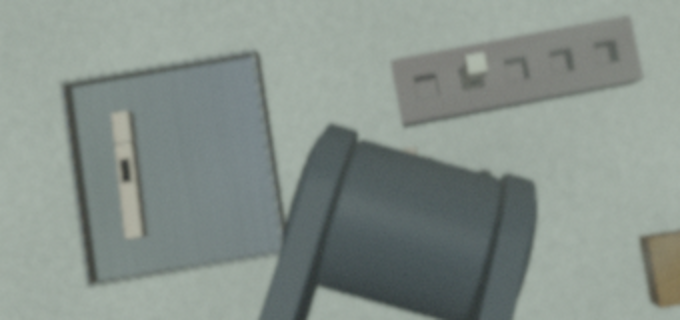

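Pen 1 lies flat in the tray from crop (121,112) to (134,238), and the tray has not moved.

```bash

python3 -m pendant '[{"linear":[0.008,-0.034,0.008],"twist":[0,-0.087,0.007],"hand":0},{"linear":[0.016,-0.068,0.016],"twist":[0,-0.174,0.014],"hand":0},{"linear":[0.024,-0.102,0.026],"twist":[0,-0.26,0.021],"hand":0},{"linear":[0.032,-0.136,0.04],"twist":[0,-0.35,0.028],"hand":0},{"linear":[0.04,-0.17,0.056],"twist":[0,-0.438,0.035],"hand":0}]' 50 | head -2
python3 goal.py .5136 .227 .1 7.5 -40
```

```text
t: 21.65
tool_pos: [0.4818, 0.1012, 0.2602]
shift [ 0.0996 -0.1209  0.1341] twist [ 0.0031 -0.3517  0.0005] pos [0.4818 0.1012 0.2602] q [ 0.1166  0.3962  1.5511 -0.0078  1.5406  1.5565] t 21.65
```

```bash

python3 -m pendant '[{"linear":[0.02,-0.024,0.02],"twist":[0,-0.07,0],"hand":0},{"linear":[0.04,-0.048,0.045],"twist":[0,-0.14,0],"hand":0},{"linear":[0.06,-0.072,0.072],"twist":[0,-0.21,0],"hand":0},{"linear":[0.08,-0.097,0.1],"twist":[0,-0.28,0],"hand":0},{"linear":[0.1,-0.121,0.132],"twist":[0,-0.352,0],"hand":0}]' 50 | head -2
python3 goal.py .5136 .227 .0265 7.5 -40
```

```text
t: 22.15
tool_pos: [0.5152, 0.227, 0.1009]
shift [ 0.0466 -0.0003  0.0581] twist [ 0.0024 -0.0005  0.0006] pos [0.5152 0.227  0.1009] q [0.2864 0.8806 1.2446 0.0982 1.7077 1.7032] t 22.15
```

```bash

python3 -m pendant '[{"linear":[0.01,0,0.012],"twist":[0,0,0],"hand":0},{"linear":[0.022,0,0.027],"twist":[0,0,0],"hand":0},{"linear":[0.033,0,0.041],"twist":[0,0,0],"hand":0},{"linear":[0.042,0,0.052],"twist":[0,0,0],"hand":0},{"linear":[0.045,0,0.056],"twist":[0,0,0],"hand":0}]' 50
python3 -m pendant '[{"linear":[0,0,0],"twist":[0,0,0],"hand":0},{"linear":[0,0,0],"twist":[0,0,0],"hand":0.3},{"linear":[0,0,0],"twist":[0,0,0],"hand":0.45},{"linear":[0,0,0],"twist":[0,0,0],"hand":0.45},{"linear":[0,0,-0.01],"twist":[0,0,0],"hand":0.45}]' 50
python3 -m pendant '[{"linear":[0,0,-0.045],"twist":[0,0,0],"hand":0.45},{"linear":[0,0,-0.09],"twist":[0,0,0],"hand":0.45},{"linear":[-0.03,0.01,-0.12],"twist":[0,0.12,0],"hand":0.45},{"linear":[-0.06,0.03,-0.15],"twist":[0,0.24,0],"hand":0.45},{"linear":[-0.09,0.06,-0.17],"twist":[0,0.36,0],"hand":0.45}]' 50 | head -2
python3 goal.py .5 -.05 .29 9.5 20
```

```text
t: 22.65
tool_pos: [0.5132, 0.2249, 0.0295]
orientation: [0.023, 0.938, 0.062, -0.341]
ft_force: [-0.8, -0.1, -1.1]
finger_gap: 0.0218
grasp_force: 53.1
t: 23.15
tool_pos: [0.5191, 0.2263, 0.0377]
orientation: [0.024, 0.938, 0.062, -0.341]
ft_force: [-0.6, -0.5, -0.8]
finger_gap: 0.0384
grasp_force: 0.0
t: 23.65
tool_pos: [0.5684, 0.1728, 0.2286]
shift [-0.1121  0.2117 -0.0262] twist [ 0.0021  0.6781 -0.0321] pos [0.5684 0.1728 0.2286] q [0.207  0.603  1.2987 0.0218 1.5682 1.64  ] t 23.65
```

```bash

python3 -m pendant '[{"linear":[-0.02,0.04,-0.005],"twist":[0,0.13,-0.006],"hand":0.45},{"linear":[-0.04,0.08,-0.01],"twist":[0,0.27,-0.012],"hand":0.45},{"linear":[-0.063,0.12,-0.015],"twist":[0,0.4,-0.018],"hand":0.45},{"linear":[-0.085,0.16,-0.02],"twist":[0,0.54,-0.025],"hand":0.45},{"linear":[-0.112,0.21,-0.026],"twist":[0,0.678,-0.032],"hand":0.45}]' 50 | head -2
python3 goal.py .53 -.155 .22 9.5 40
```

```text
t: 24.15
tool_pos: [0.5005, -0.0431, 0.2882]
shift [-0.0135  0.1149  0.0683] twist [0.005 0.349 0.002] pos [ 0.5005 -0.0431  0.2882] q [-0.2494  0.0513  1.9202  0.1775  0.8543  1.06  ] t 24.15
```

```bash

python3 -m pendant '[{"linear":[0,0.038,0],"twist":[0,0.1,0],"hand":0.45},{"linear":[0,0.077,0],"twist":[0,0.2,0],"hand":0.45},{"linear":[0,0.115,0.01],"twist":[0,0.29,0],"hand":0.45},{"linear":[-0.007,0.115,0.035],"twist":[0,0.349,0],"hand":0.45},{"linear":[-0.013,0.115,0.068],"twist":[0,0.349,0],"hand":0.45}]' 50 | head -2
python3 goal.py .559 -.151 .172 9.5 40
python3 -c "
from h import *
a,_=shot('top','t9.png'); b,_=shot('wrist','w9.png');cv2.imwrite('pics/c9.png',np.hstack([cv2.resize(a[100:300,100:433],(400,240)),cv2.resize(b,(400,240))]))"
```

```text
t: 24.65
tool_pos: [0.5306, -0.1562, 0.2194]
shift [-0.0083 -0.0009  0.0549] twist [ 0.0073  0.0024 -0.0002] pos [ 0.5306 -0.1562  0.2194] q [-0.5803  0.1971  2.0757  0.9951  0.5378  0.0322] t 24.65
```

View pics/c9.png

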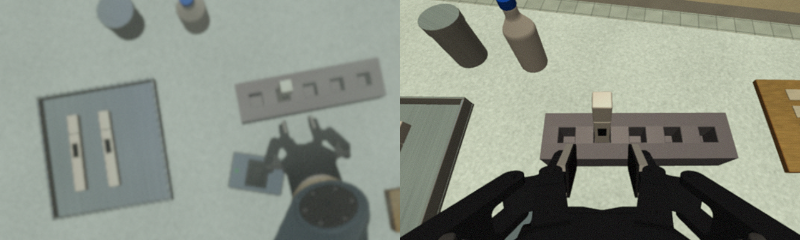

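Two pens lie flat in the tray at crop (76,152) and (108,148). The last pen is centred between the open fingers at (602,105).

```bash

python3 -m pendant '[{"linear":[-0.004,0,0.025],"twist":[0.007,0,0],"hand":0.45},{"linear":[-0.0083,-0.001,0.055],"twist":[0.007,0.002,0],"hand":0.45},{"linear":[-0.0083,-0.001,0.085],"twist":[0.007,0.002,0],"hand":0.45},{"linear":[-0.0083,-0.001,0.11],"twist":[0.007,0.002,0],"hand":0.45},{"linear":[-0.0083,-0.001,0.132],"twist":[0.007,0.002,0],"hand":0.45}]' 50 | head -2
python3 goal.py .6102 -.1425 .1105 9.5 40
python3 -m pendant '[{"linear":[0,0,0],"twist":[0,0,0],"hand":0},{"linear":[0,0,0],"twist":[0,0,0],"hand":0},{"linear":[0,0,0],"twist":[0,0,0],"hand":0},{"linear":[0,0,0],"twist":[0,0,0],"hand":0},{"linear":[0,0,0],"twist":[0,0,0],"hand":0}]' 50
```

```text
t: 25.25
tool_pos: [0.609, -0.1394, 0.1125]
shift [-0.0008  0.0032  0.0019] twist [-0.0063  0.0021  0.0016] pos [ 0.609  -0.1394  0.1125] q [-0.464   0.5006  1.9793  1.4009  0.3988 -0.3288] t 25.25
t: 25.75
tool_pos: [0.6067, -0.1404, 0.1117]
orientation: [-0.03, 0.937, 0.079, 0.339]
ft_force: [0.2, -0.5, 3.6]
finger_gap: 0.0214
grasp_force: 53.7
```

```bash

python3 -m pendant '[{"linear":[0.013,0,-0.015],"twist":[0,0,0],"hand":0},{"linear":[0.039,0,-0.046],"twist":[0,0,0],"hand":0},{"linear":[0.068,0,-0.082],"twist":[0,0,0],"hand":0},{"linear":[0.1,0,-0.119],"twist":[0,0,0],"hand":0},{"linear":[0.126,0,-0.153],"twist":[0,0,0],"hand":0}]' 50
python3 goal.py .49 .05 .3 8 0
```

```text
t: 26.25
tool_pos: [0.6056, -0.1412, 0.3118]
orientation: [-0.029, 0.937, 0.078, 0.338]
ft_force: [-0.0, 0.1, -0.7]
finger_gap: 0.0212
grasp_force: 53.3
shift [-0.071  -0.2078 -0.0429] twist [-0.0117 -0.6924  0.0262] pos [ 0.6056 -0.1412  0.3118] q [-0.4683  0.1834  1.8242  0.6697  0.6597  0.496 ] t 26.25
```

```bash

python3 -m pendant '[{"linear":[-0.014,-0.042,-0.008],"twist":[0,-0.135,0.005],"hand":0},{"linear":[-0.028,-0.083,-0.017],"twist":[0,-0.27,0.01],"hand":0},{"linear":[-0.042,-0.125,-0.026],"twist":[0,-0.41,0.015],"hand":0},{"linear":[-0.056,-0.166,-0.034],"twist":[-0.01,-0.55,0.02],"hand":0},{"linear":[-0.071,-0.208,-0.043],"twist":[-0.012,-0.69,0.026],"hand":0}]' 50 | sed -n '1,2p;5,6p'
python3 goal.py .5227 .1574 .2 7.5 -35
python3 -c "
from h import *
a,_=shot('top','t10.png'); o=cv2.imread('pics/t8.png')
cv2.imwrite('pics/c10.png',np.hstack([cv2.resize(a[140:300,100:300],(400,320)),cv2.resize(o[140:300,100:300],(400,320))]))"
```

```text
t: 26.75
tool_pos: [0.4887, 0.0513, 0.2989]
finger_gap: 0.0212
grasp_force: 53.2
shift [ 0.0475 -0.1005  0.0992] twist [ 0.0048 -0.6207  0.0077] pos [0.4887 0.0513 0.2989] q [ 0.0105  0.1716  1.716  -0.0011  1.244   1.442 ] t 26.75
```

View pics/c10.png

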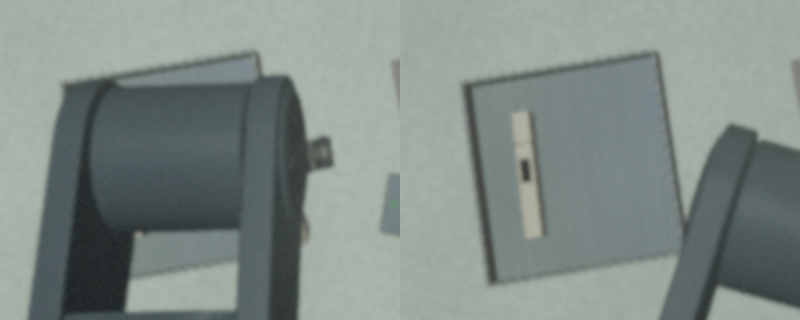

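The tray is where it was: its visible corners (65,85) and (257,53) match the earlier picture.

```bash

python3 -m pendant '[{"linear":[0.009,-0.02,0.015],"twist":[0,-0.125,0],"hand":0},{"linear":[0.018,-0.04,0.032],"twist":[0,-0.25,0.002],"hand":0},{"linear":[0.028,-0.06,0.05],"twist":[0,-0.375,0.004],"hand":0},{"linear":[0.038,-0.08,0.075],"twist":[0,-0.5,0.006],"hand":0},{"linear":[0.0475,-0.1,0.099],"twist":[0.005,-0.62,0.008],"hand":0}]' 50 | sed -n '1,2p;5,6p'
python3 goal.py .5227 .1574 .0265 7.5 -40
```

```text
t: 27.3
tool_pos: [0.5249, 0.157, 0.1988]
finger_gap: 0.0213
grasp_force: 53.3
shift [ 0.097  -0.0002  0.1425] twist [-0.0015 -0.0881  0.0026] pos [0.5249 0.157  0.1988] q [0.1888 0.6987 1.2926 0.0354 1.7593 1.6224] t 27.3
```

```bash

python3 -m pendant '[{"linear":[0.02,0,0.03],"twist":[0,-0.03,0],"hand":0},{"linear":[0.04,0,0.06],"twist":[0,-0.06,0],"hand":0},{"linear":[0.06,0,0.09],"twist":[0,-0.088,0],"hand":0},{"linear":[0.078,0,0.115],"twist":[0,-0.088,0],"hand":0},{"linear":[0.086,0,0.127],"twist":[0,-0.088,0],"hand":0}]' 50
python3 -m pendant '[{"linear":[0.004,0,0.005],"twist":[0,0,0],"hand":0},{"linear":[0.009,0,0.0115],"twist":[0,0,0],"hand":0},{"linear":[0.009,0,0.0115],"twist":[0,0,0],"hand":0},{"linear":[0.009,0,0.0115],"twist":[0,0,0],"hand":0.3},{"linear":[0.009,0,0.0115],"twist":[0,0,0],"hand":0.45}]' 50
python3 -m pendant '[{"linear":[0,0,0],"twist":[0,0,0],"hand":0.45},{"linear":[0,0,0],"twist":[0,0,0],"hand":0.45},{"linear":[0,0,-0.03],"twist":[0,0,0],"hand":0.45},{"linear":[0,0,-0.075],"twist":[0,0,0],"hand":0.45},{"linear":[0,0,-0.12],"twist":[0,0,0],"hand":0.45}]' 50
python3 -m pendant '[{"linear":[-0.03,0.03,-0.04],"twist":[0,0.12,0],"hand":0.45},{"linear":[-0.06,0.06,-0.08],"twist":[0,0.24,0],"hand":0.45},{"linear":[-0.08,0.1,-0.1],"twist":[0,0.36,0],"hand":0.45},{"linear":[-0.1,0.14,-0.11],"twist":[0,0.48,0],"hand":0.45},{"linear":[-0.12,0.18,-0.12],"twist":[0,0.6,0],"hand":0.45}]' 50
python3 goal.py .48 -.25 .35 9 0
```

```text
t: 27.8
tool_pos: [0.5216, 0.1562, 0.0434]
orientation: [0.021, 0.938, 0.062, -0.341]
ft_force: [-0.6, 0.4, -0.7]
finger_gap: 0.0214
grasp_force: 53.2
t: 28.3
tool_pos: [0.5226, 0.1568, 0.0323]
orientation: [0.021, 0.938, 0.063, -0.339]
ft_force: [0.1, -0.3, -0.1]
finger_gap: 0.0377
grasp_force: 0.0
t: 28.8
tool_pos: [0.5989, 0.1666, 0.1249]
orientation: [0.021, 0.938, 0.063, -0.34]
ft_force: [1.7, 0.5, -1.0]
finger_gap: 0.0383
grasp_force: 0.0
t: 29.3
tool_pos: [0.6074, -0.011, 0.2914]
orientation: [0.002, 0.997, 0.067, -0.044]
ft_force: [1.5, -0.7, 0.4]
finger_gap: 0.0381
grasp_force: 0.0
shift [-0.1625  0.2199 -0.045 ] twist [-0.0033  0.0876 -0.0238] pos [ 0.6074 -0.011   0.2914] q [-0.0873  0.4514  1.3552 -0.0171  1.421   1.3536] t 29.3
```

```bash

python3 -m pendant '[{"linear":[-0.03,0.04,-0.01],"twist":[0,0.02,0],"hand":0.45},{"linear":[-0.06,0.08,-0.02],"twist":[0,0.04,0],"hand":0.45},{"linear":[-0.09,0.12,-0.03],"twist":[0,0.06,0],"hand":0.45},{"linear":[-0.12,0.16,-0.04],"twist":[0,0.08,0],"hand":0.45},{"linear":[-0.15,0.2,-0.045],"twist":[0,0.087,0],"hand":0.45}]' 50 | head -2
python3 -c "
from h import *
a,_=shot('top','t11.png'); b,_=shot('scene','s11.png')
cv2.imwrite('pics/c11.png',np.hstack([cv2.resize(a[80:300,100:320],(400,400)),cv2.resize(b[150:350,300:500],(400,400))]))"
```

```text
t: 29.8
tool_pos: [0.4906, -0.225, 0.3481]
```

View pics/c11.png

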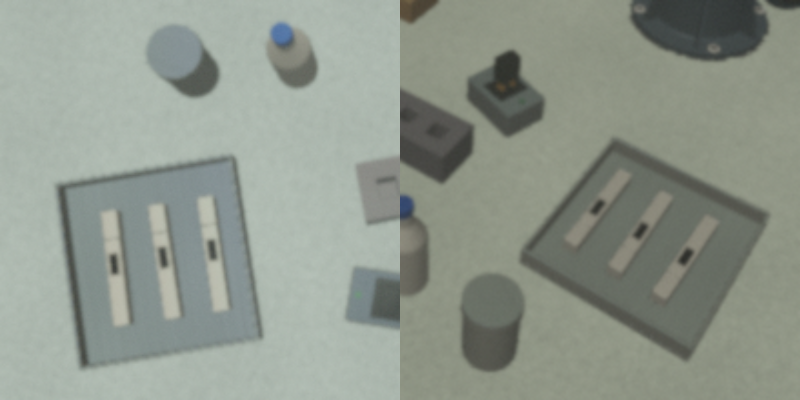

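All three pens lie flat inside the tray, at crop (115,265), (164,260) and (213,253), and they look equally long, so the caps are home. The plug is up, and the bottle and jar are where they stood.

```bash
python3 -c "
from plant import *
print(finish_job())"
```

```text
the job is handed in; nothing more can be done
None
```

I've handed the job in: the isolator plug is up, all three pens were capped in the stand and now lie flat in the tray, and the gripper is clear of everything. The hand-in gave no verdict back.

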